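# Slide the hardware box home between unset rails

### The job

The two dark guide rails on the plywood board have just been glued down and the glue has not set, so nothing may touch them. Push the wooden hardware box along the board, down the lane between the rails, until it sits squarely against the stop block at the far end. Only push it with the fingers, keeping it flat on the board without lifting or tipping it, and leave the glue bottle, the jar and the offcut where they stand.

Things in the scene. Friction and masses are not known exactly. Their poses are not given: they have to be found in the camera images.
- board: Fixed plywood board, 440 x 220 mm, 18 mm thick, on the bench; things slide on its top. Origin: on the lane's centre line, at bench height. +x points down the lane to the stop, +y to the left, z up. The board runs from x = -240 to +200 mm. Rails from x = -20 mm (the mouth) to +180 mm, lane 112 mm wide (y -56 to +56). Before the mouth the board is open.
- stop_face (a point): Centre of the stop block's face, where the box's leading end must come to rest: x = +180 mm, y = 0 in the board's frame, 15 mm above the board's top. The stop is a light wooden block fixed on the board at the end of the lane, 20 mm thick, 60 mm wide, standing 30 mm above the board.
- rail_left: Left guide rail, dark wood, 200 mm long, 16 mm wide, 20 mm high, fixed on the board at y = +56 to +72 mm in the board's frame. Origin: centre of its underside, on the board's top (its upper face is 38 mm above the bench). Not to be touched.
- rail_right: Right guide rail, the same as the left one, with y = -72 to -56 mm in the board's frame. Not to be touched.
- box: Closed light-wood hardware box with dark lid seam, loose on the open part of the board, skewed and off the centre line. 100 mm long (its x, roughly along the lane), 90 mm wide (y), 60 mm high, 0.4 to 0.8 kg, slides at 2 to 7 N; 11 mm of room to each rail when centred. Origin: centre of its underside; z up; +x end leads. At home its origin is at x = +130 mm in the board's frame.
- glue: White glue bottle standing on the bench beyond the board's left (+y) side, away from the robot, 54 mm across, 130 mm high; origin at the centre of its underside. Leave alone.
- jar: Glass jar with steel lid standing on the bench beyond the board's left (+y) side, away from the robot, 60 mm across, 70 mm high; origin at the centre of its underside. Leave alone.
- offcut: Wood offcut 110 x 40 mm, 30 mm high, lying on the bench past the stop end of the board, lengthwise roughly across the lane's direction; origin at the centre of its underside. Leave alone.
Mind the look-alikes: they are no part of the job. Of the things like the box, leave any that is orange or pink; of the rest the smaller one is meant.

How it is judged:
On the way:
1. the box is half-way down the lane, flat on the board (x of box in the frame of board between 0.05 and 0.115 m and z of box in the frame of board below 0.023 m), for 0.02 s.
At the end, for the whole second after the job is handed in: The box rests flat on the board between the rails, within 6 mm of the stop block, square to the lane within 0.08 rad (4.6 degrees), at rest (x of box in the frame of board between 0.124 and 0.134 m and y of box in the frame of board between -0.011 and 0.011 m and z of box in the frame of board below 0.021 m and angle between box's own z axis and vertical below 0.05 rad and angle between the x axis of box and the x axis of board, either way round below 0.08 rad and linear speed of box below 0.01 m/s); the robot touches nothing.
It fails at once if a guide rail is touched by the box, the robot or anything else (contact force between any of rail_left, rail_right and anything else above 0.2 N).
It fails at once if the box is lifted off the board by more than 8 mm (z of box in the frame of board above 0.026 m).
It fails at once if the box is tipped by more than 0.15 rad (angle between box's own z axis and vertical above 0.15 rad).
It fails at once if the glue bottle, the jar or the offcut is moved by more than 15 mm (distance of any of glue, jar, offcut from where it was at the start of the episode above 0.015 m).
It also fails if it takes over 61 s, if anything falls off the work surface, if the arm or the gripper's body presses on something with over 40 N, if the wrist force passes 120 N, or if a joint passes its speed limit or range.

### The arm

A 6-joint arm with a two-finger parallel gripper is mounted at the origin on the work surface. World frame = base frame: x ahead of the robot, y to its left, z up, the work surface at z = 0. Lengths are in m, angles in rad, forces in N, time in s.
With the tool pointing down it reaches from about 0.35 to 0.975 m from the base axis. Payload 4.9 kg.
Tool frame: the origin (TCP) lies midway between the tips of the shut fingers; the grasp point (between the pads) lies 19 mm behind it; x points along the fingers, z is the direction in which the jaws open and shut, and the axes are right-handed (so a half turn about x gives the same grasp; the last joint's range is limited). The gripper opens to 85 mm and grips with 20 to 120 N. Pads are 22 mm wide; open, the fingers measure 114 mm over their backs; the gripper's body (76 mm by 85 mm) begins 54 mm behind the grasp point. The pads swing forward as they close: fully open they stand 13 mm farther back than shut.
Start: joints at [-1.434, 0.053, 1.613, -0, 1.476, -0.119], TCP at [0.158, -0.605, 0.231] pointing down, gripper open.
Joint ranges: [-3.01, 3.01], [-1.01, 2.22], [0.06, 2.58], [-1.02, 4.17], [0.09, 2.62], [-3.14, 3.14]. Speed limits (rad/s): [2.57, 2.57, 3.14, 3.14, 3.14, 3.14].

### API

Orientations are given as a unit quaternion [w, x, y, z].
In Python, from plant import state, cams, workorder, nets gives the robot as it stands.
- The arm moves only by the tool play_rows, never from a script. Its argument "motion" is a list of rows, each a list of 3 entries, a list of its own where there are three numbers: the closure, from -1 (fully open) to 1 (shut), then the shift along the world's x, y, z in m, then the turn about the world's z in rad. A call has 1 to 5 rows; each row is the pose to reach, as a shift and turn from the pose commanded when the call began; what a row does not reach only later rows make up. A row lasts 1/10 s, in which the tool goes at most 50 mm and 8.59 degrees, less where a joint would pass 70% of its speed; a pose out of reach is approached as far as the arm can. A call with a gripper value outside its range is refused whole. The fingers move at their own pace and stop on an object; the grip force is fixed at half the most. Time passes only in rows, so rows that repeat a pose let the fingers close. It gives the time, the measured TCP pose, the force and the opening at its end, in the units of the state.
- state(): the state, without advancing time (a new reading comes with each control period).
- cams.grab_frame(name): name is "scene" or "side" or "wrist"; returns (picture, depth): 480x640x3 uint8, red, green, blue; 480x640 float32, m along the optical axis (not along the pixel's ray), 0 where there is no reading.
- cams.camera_info(name): a dict with "K" (3x3 intrinsics, pixels), "rvec" (rotation vector, rad) and "tvec" (3), from world to camera coordinates, as OpenCV has them. Camera axes: x right, y down, z forward; pixel columns grow to the right and rows downward; lengths in m; the calibration is good to about 2 mm. A picture is of the moment at which its call begins: read the wrist's pose just before it. camera_info takes no time and is no camera call; for the wrist camera it gives the pose at the moment of the call.
- workorder.job_done(): hands the job in, once; it reports no verdict.
Trained networks look in the newest picture that a camera, given by its name, has taken for a name from the list of things; names that differ only in an ending like _2 or _b are one class to them, and where a whole thing is asked for, a point or a joint stands for the part that bears it (a point fixed in the world has none). Each returns a list of dicts, best first, with "score" (0 to 1); they miss things now and then, are a little off and sometimes report something else, mostly with a low value. They report only what shows in the picture. A call takes as long as a camera call. They do not tell look-alikes from the thing itself.
- nets.recognise(camera, target): "at" ([x, y, z] in m, in world coordinates, good to about 4 mm: the middle of the surface that is visible of it).
- nets.landmark_of(camera, target): "at" ([x, y, z] in m, in world coordinates, good to about 4 mm: a listed point, or the origin of a listed thing).
The state is a dict: "time": time; "joint_pos": joint angles; "joint_vel": joint speeds; "joint_efforts": joint torques, N m; "tool_pos": TCP position; "tool_rot": TCP orientation; "contact_force": force on the tool from outside, world axes, zero at the start; "ft_torque": the same for the moment, N m; "gripper_width": opening from 0.0 (shut) to 1.0 (fully open).
Only numpy, scipy, OpenCV 4.12 (cv2) and the standard library are available. Lean on these libraries where they do the work, as an engineer would, in place of code of your own. Each camera call takes 0.05 s, during which the arm holds its last target.

## Working session

There is one attempt and no reset: what is moved stays moved. The work goes in short steps, Python scripts to look and compute and a tool call to move; the robot and the scene stay as the last step left them, time stands still between calls to the robot, and variables do not carry over. Pictures are saved under pics/ and viewed, and the job is handed in when it is done.

Besides the shell and the picture viewer there is one more tool, called after ">>>" in YAML: its name, and indented under it one key for each argument. play_rows: Moves the arm, as the interface text tells. Its arguments: {"type":"object","properties":{"motion":{"type":"array","items":{"type":"array"}}},"required":["motion"]}

```bash
mkdir -p pics; ls; python3 - <<'E'
from plant import state,cams
import cv2,numpy as np
s=state();print(s)
for n in("scene","side"):
    p,d=cams.grab_frame(n);cv2.imwrite(f"pics/{n}0.png",p[:,:,::-1]);np.save(f"pics/{n}0.npy",d)
    i=cams.camera_info(n);print(n,i)
E
```

```text
pics
{'time': 0.0, 'joint_pos': array([-1.43400666e+00,  5.33600426e-02,  1.61428640e+00, -2.18522585e-05,
        1.47598531e+00, -1.19002934e-01]), 'joint_vel': array([ 0.00117991, -0.00194224,  0.00148642,  0.00039136,  0.000738  ,
       -0.00038823]), 'joint_efforts': array([-1.07161781e-03, -3.93685412e+01, -3.70177603e+01, -1.82365479e-04,
        7.17422459e-03, -8.19552554e-06]), 'tool_pos': array([ 0.15804073, -0.60405128,  0.23006557]), 'tool_rot': array([ 0.55917064,  0.43264118,  0.56021   , -0.43164171]), 'contact_force': array([ 0.29021685, -0.4606322 ,  0.0111522 ]), 'ft_torque': array([-0.00667555, -0.02232847, -0.03817268]), 'gripper_width': 1.0011421147063229}
scene {'K': array([[620.59151048,   0.        , 311.30508023],
       [  0.        , 620.59151048, 237.09398057],
       [  0.        ,   0.        ,   1.        ]]), 'rvec': array([ 1.33664894,  2.34647031, -0.77529562]), 'tvec': array([ 0.2016854 , -0.33096656,  1.57528696])}
side {'K': array([[482.35278098,   0.        , 330.88034551],
       [  0.        , 482.35278098, 241.97293649],
       [  0.        ,   0.        ,   1.        ]]), 'rvec': array([ 2.08740885, -0.38662918,  0.22701317]), 'tvec': array([-0.46201058,  0.15936834,  0.7045201 ])}
```

View pics/scene0.png

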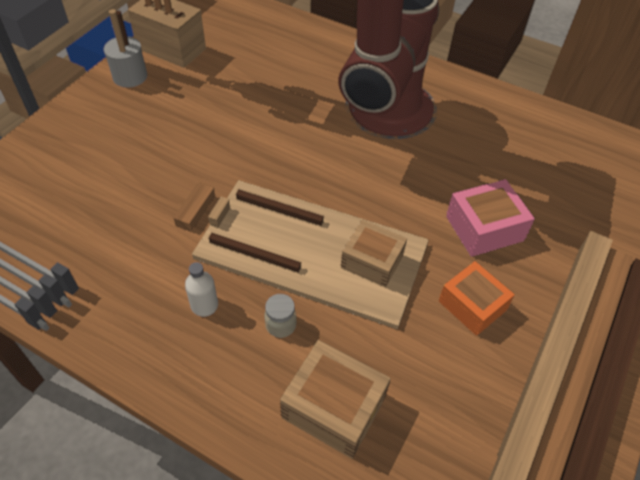

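View pics/side0.png

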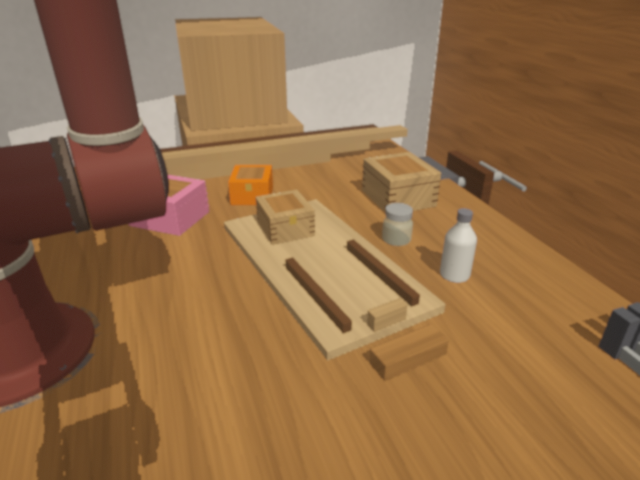

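Candidates in the scene view are the wood box on the board (374,250), the pink box (490,215), the orange box (477,297) and the large wood box (335,395). The one on the board is the smaller uncoloured one, so I'll confirm that with a crop and measure it.

```bash
cat > h.py <<'E'
import numpy as np,cv2
from plant import state,cams,nets
def cloud(n,d,info=None):
    i=info or cams.camera_info(n);K=i["K"];R=cv2.Rodrigues(i["rvec"])[0];t=np.array(i["tvec"]).ravel()
    v,u=np.mgrid[:480,:640]
    P=np.stack([(u-K[0,2])/K[0,0]*d,(v-K[1,2])/K[1,1]*d,d],-1)
    W=(P-t)@R; W[d==0]=np.nan
    return W
def proj(n,X):
    i=cams.camera_info(n);return cv2.projectPoints(np.array(X,float).reshape(-1,1,3),i["rvec"],i["tvec"],i["K"],None)[0].reshape(-1,2)
def backproj(n,uv,z):
    i=cams.camera_info(n);K=i["K"];R=cv2.Rodrigues(i["rvec"])[0];t=np.array(i["tvec"]).ravel()
    uv=np.atleast_2d(uv).astype(float);r=np.c_[(uv[:,0]-K[0,2])/K[0,0],(uv[:,1]-K[1,2])/K[1,1],np.ones(len(uv))]@R
    c=-R.T@t;return c+r*((z-c[2])/r[:,2])[:,None]
E
python3 - <<'E'
from h import *
for n in("scene","side"):
    p=cv2.imread(f"pics/{n}0.png");d=np.load(f"pics/{n}0.npy");W=cloud(n,d);z=W[...,2]
    np.save(f"pics/W{n}.npy",W)
    g=p.max(2)
    if n=="scene": roi=np.s_[170:330,180:440]
    else: roi=np.s_[190:345,220:445]
    m=np.zeros(z.shape,bool);m[roi]=1
    for nm,mk in(("rails",m&(g<95)&(abs(z-.038)<.008)),("boxtop",m&(abs(z-.078)<.008)),("board",m&(abs(z-.018)<.006)),):
        k,lab,st,ce=cv2.connectedComponentsWithStats(mk.astype(np.uint8))
        for j in range(1,k):
            if st[j,4]>80:
                Q=W[lab==j];r=cv2.minAreaRect((Q[:,:2]*1000).astype(np.float32))
                print(n,nm,st[j],"z",np.median(Q[:,2]).round(4),"rect",np.round(r[0],1),np.round(r[1],1),round(r[2],2))
s=cv2.imread("pics/scene0.png");a=cv2.resize(s[180:330,180:440],None,fx=3,fy=3,interpolation=2);cv2.imwrite("pics/c1.png",a)
s=cv2.imread("pics/side0.png");a=cv2.resize(s[180:350,220:450],None,fx=3.3,fy=3.3,interpolation=2);cv2.imwrite("pics/c2.png",a)
for n in("scene","side"):
  for t in("box","board","rail_left","rail_right","stop_face"):
    print(n,t,[(np.round(x["at"],4),round(x["score"],2)) for x in nets.landmark_of(n,t)[:4]])
E
```

```text
scene rails [237 190  86  34 621] z 0.0373 rect [449.9 -50.8] [ 20.3 197.1] 8.67
scene rails [209 234  92  37 704] z 0.0371 rect [575.5 -31.7] [ 19.4 198.2] 8.71
scene boxtop [ 342  220   65   54 2002] z 0.078 rect [466.1 180.8] [ 95.5 101.3] 2.2
scene boxtop [185 274  30  25 215] z 0.0807 rect [720.1 -51.4] [39.7 52.4] 54.07
scene boxtop [266 294  23  23 137] z 0.0712 rect [675.2  84.3] [33.6 46.8] 71.93
scene board [  192   181   237   146 13731] z 0.0179 rect [495.7  55.6] [226.  441.2] 8.79
scene board [180 190  35  39 145] z 0.0182 rect [ 531.3 -197.8] [ 24.4 114.9] 86.26
scene board [191 298  27  17  88] z 0.0172 rect [724.5 -45.2] [24.2 52.7] 53.03
side rails [348 244  65  57 211] z 0.0327 rect [565.9 -38.1] [  4.4 193.3] 9.11
side rails [287 263  57  64 167] z 0.033 rect [439.7 -60. ] [  2.5 187.8] 8.74
side boxtop [ 255  190   59   31 1208] z 0.0774 rect [464.2 179.9] [ 90.4 104. ] 2.62
side board [367 190  21  18  88] z 0.0182 rect [703.4 245.6] [99.   4.4] 89.43
side board [229 195  31   6 122] z 0.0185 rect [418.8 352.4] [11.9 68.4] 72.83
side board [404 197  34  10 138] 
[... 353 characters left out ...]
), (array([ 0.771 ,  0.2603, -0.001 ]), 0.8)]
scene board [(array([5.022e-01, 3.380e-02, 3.000e-04]), 0.6), (array([ 0.5698, -0.0319,  0.0201]), 0.32)]
scene rail_left [(array([ 0.5705, -0.0329,  0.0199]), 0.87)]
scene rail_right [(array([ 0.4498, -0.0541,  0.0158]), 0.97)]
scene stop_face [(array([ 0.5265, -0.1446,  0.0353]), 0.69)]
side box [(array([0.2456, 0.3458, 0.001 ]), 0.84), (array([0.4635, 0.1773, 0.0188]), 0.75), (array([0.7673, 0.2622, 0.0015]), 0.6)]
side board [(array([0.4957, 0.0408, 0.0017]), 0.96)]
side rail_left [(array([ 0.577 , -0.0329,  0.0171]), 0.9)]
side rail_right [(array([ 0.4443, -0.0529,  0.0158]), 0.74)]
side stop_face [(array([ 0.5243, -0.1414,  0.0289]), 0.68)]
```

View pics/c1.png

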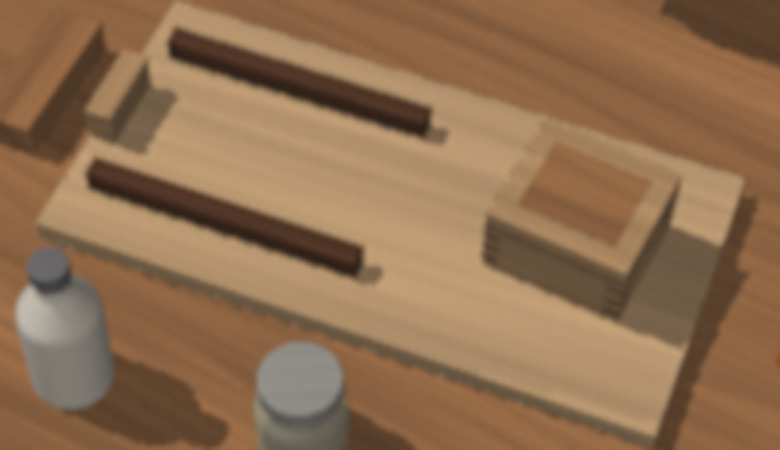

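View pics/c2.png

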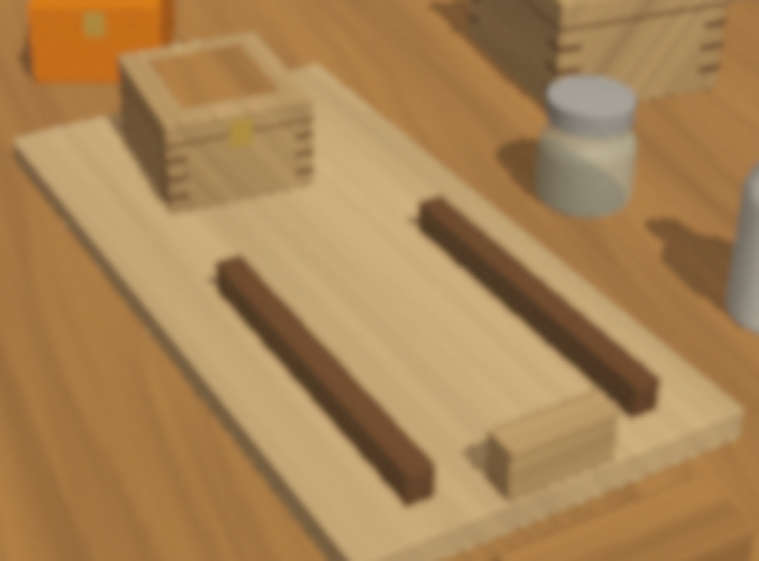

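The crop confirms it: the light-wood box on the board, about 90x100 mm with its top at z=0.078, is the right one. My plan is to square and centre it with a side push from the robot side, using two part-open fingers. After that I'll push it from behind with the fingers above rail height. First I'll refine the lane frame with the wrist camera.

```bash
python3 - <<'E'
from h import *
from scipy.spatial.transform import Rotation as R
s=state();q=s["tool_rot"];M=R.from_quat(np.roll(q,-1)).as_matrix();print(M.round(3))
print("jaw angle",np.degrees(np.arctan2(M[1,2],M[0,2])))
W=np.load("pics/Wscene.npy");p=cv2.imread("pics/scene0.png");z=W[...,2]
for n,roi in(("R",np.s_[185:230,230:330]),("L",np.s_[228:275,205:305])):
    m=np.zeros(z.shape,bool);m[roi]=1;m&=(p.max(2)<110)&(abs(z-.038)<.003);Q=W[m][:,:2]*1000
    c=Q.mean(0);v=np.linalg.svd(Q-c,full_matrices=0)[2][0];r=cv2.minAreaRect(Q.astype(np.float32));print(n,len(Q),c,np.degrees(np.arctan2(v[1],v[0])),r)
i=cams.camera_info("wrist");Rw=cv2.Rodrigues(i["rvec"])[0];print("wristcam pos",-Rw.T@np.array(i["tvec"]).ravel(),Rw.round(3),i["K"][0,0])
E
```

```text
[[-0.     0.967  0.253]
 [ 0.     0.253 -0.967]
 [-1.     0.    -0.   ]]
jaw angle -75.34480676276264
R 479 [449.67224002 -51.27278076] 98.91486577589052 ((449.6333923339844, -51.415794372558594), (19.528772354125977, 198.0557403564453), 9.6448392868042)
L 543 [575.85890519 -30.69365355] 99.16218582261662 ((576.1421508789062, -31.765853881835938), (18.571569442749023, 198.55970764160156), 9.030328750610352)
wristcam pos [ 0.23282453 -0.5843309   0.3731973 ] [[ 0.254 -0.967  0.001]
 [-0.921 -0.241  0.304]
 [-0.294 -0.078 -0.953]] 338.96799803657643
```

>>> play_rows:
  motion:
    - [-0.4, [0.025, 0.043, 0.0], -0.05]
    - [-0.4, [0.05, 0.086, 0.0], -0.1]
    - [-0.4, [0.075, 0.129, 0.0], -0.1]
    - [-0.4, [0.1, 0.172, 0.0], -0.1]
    - [-0.4, [0.125, 0.215, 0.0], -0.1]

```text
time: 1.1
tool_pos: [0.2837, -0.388, 0.2315]
tool_rot: [0.538, 0.46, 0.537, -0.46]
contact_force: [1.3, -0.3, 1.6]
gripper_width: 0.694
```

>>> play_rows:
  motion:
    - [-0.4, [0.024, 0.043, 0.0], 0]
    - [-0.4, [0.048, 0.086, 0.0], 0]
    - [-0.4, [0.072, 0.129, 0.0], 0]
    - [-0.4, [0.096, 0.172, 0.0], 0]
    - [-0.4, [0.12, 0.215, 0.0], 0]

```text
time: 1.6
tool_pos: [0.4038, -0.1728, 0.2318]
tool_rot: [0.538, 0.46, 0.537, -0.46]
contact_force: [-0.2, -0.5, -0.2]
gripper_width: 0.704
```

>>> play_rows:
  motion:
    - [-0.4, [0.01, 0.045, 0.0], 0]
    - [-0.4, [0.02, 0.09, 0.0], 0]
    - [-0.4, [0.02, 0.13, 0.0], 0]
    - [-0.4, [0.02, 0.16, 0.0], 0]
    - [-0.4, [0.02, 0.16, 0.0], 0]

```text
time: 2.1
tool_pos: [0.423, -0.0118, 0.2315]
tool_rot: [0.539, 0.459, 0.539, -0.458]
contact_force: [-1.2, 0.8, 0.4]
gripper_width: 0.698
```

```bash
python3 - <<'E'
from h import *
s=state();print(s["time"],s["tool_pos"],s["gripper_width"],s["contact_force"])
i=cams.camera_info("wrist");p,d=cams.grab_frame("wrist");cv2.imwrite("pics/w1.png",p[:,:,::-1]);np.save("pics/w1.npy",cloud("wrist",d,i))
E
```

```text
2.1 [ 0.42301424 -0.01181161  0.23150879] 0.6982526652735731 [-1.17124976  0.80207718  0.40246498]
```

View pics/w1.png

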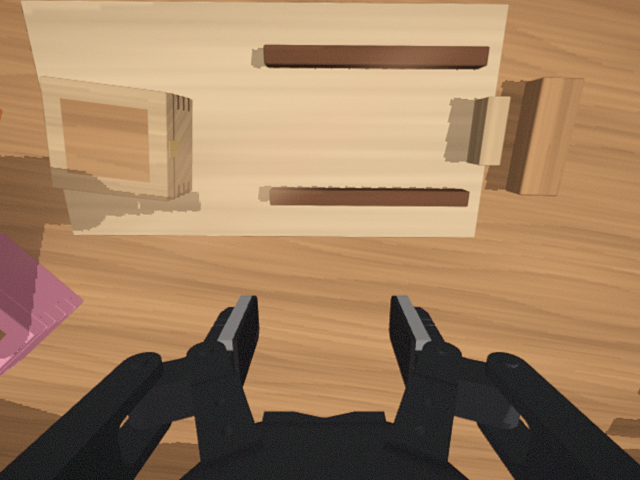

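The wrist view shows the box at (120,138), the rails at about (376,56) and (370,197), and the stop at (488,130).

```bash
cat >> h.py <<'E'
def wristfit(f):
    p=cv2.imread(f"pics/{f}.png");W=np.load(f"pics/{f}.npy")*1000;z=W[...,2]
    B=None;u=np.array([.985,.15]);
    dark=(p.max(2)<135)&(z>30)&(z<43)
    cs=[]
    k,lab,st,ce=cv2.connectedComponentsWithStats(dark.astype(np.uint8))
    for j in range(1,k):
        Q=W[lab==j];
        if st[j,4]<600 or not(np.all(Q[:,0]>400)):continue
        top=Q[Q[:,2]>35.5];c=top[:,:2].mean(0);r=cv2.minAreaRect(top[:,:2].astype(np.float32));v=np.linalg.svd(top[:,:2]-c,full_matrices=0)[2][0];v*=-np.sign(v[1])
        print("rail",len(top),"z",np.median(top[:,2]).round(1),np.round(r[0],1),np.round(r[1],1),"hd",np.degrees(np.arctan2(v[1],v[0])).round(2));cs.append(r[0])
    k,lab,st,ce=cv2.connectedComponentsWithStats(((abs(z-78)<6)).astype(np.uint8))
    for j in range(1,k):
        if st[j,4]>800:
            Q=W[lab==j][:,:2].astype(np.float32);r=cv2.minAreaRect(Q)
            print("z78 blob",st[j],np.round(r[0],1),np.round(r[1],1),round(r[2],2))
    m=(abs(z-18)<4)&(p.min(2)>120);k,lab,st,ce=cv2.connectedComponentsWithStats(m.astype(np.uint8));j=1+st[1:,4].argmax();r=cv2.minAreaRect(W[lab==j][:,:2].astype(np.float32));print("board",np.round(r[0],1),np.round(r[1],1),round(r[2],2))
E
python3 -c "
from h import *
wristfit('w1')"
```

```text
rail 3659 z 37.4 [572.  -33.3] [ 15.9 199.1] hd -81.2
rail 2558 z 37.3 [447.5 -57.5] [ 15.1 189. ] hd -80.79
z78 blob [   39    76   131   126 13496] [463.8 180.4] [ 90.  101.6] 2.29
z78 blob [   0  306   36   63 1146] [247.7 279.1] [34.7 76.1] 83.37
board [494.2  55.6] [220.  440.3] 8.85
```

>>> play_rows:
  motion:
    - [-0.4, [-0.009, 0.046, 0.0], 0]
    - [-0.4, [-0.018, 0.092, 0.0], 0]
    - [-0.4, [-0.027, 0.138, 0.0], 0]
    - [-0.4, [-0.035, 0.183, 0.0], 0]
    - [-0.4, [-0.035, 0.183, -0.03], 0]

```text
time: 2.65
tool_pos: [0.3901, 0.1723, 0.2058]
tool_rot: [0.54, 0.461, 0.537, -0.455]
contact_force: [0.4, -0.6, -0.2]
gripper_width: 0.701
```

>>> play_rows:
  motion:
    - [-0.4, [0, 0, -0.04], 0]
    - [-0.4, [0, 0, -0.08], 0]
    - [-0.4, [0, 0, -0.12], 0]
    - [-0.4, [0, 0, -0.157], 0]
    - [-0.4, [0, 0, -0.157], 0]

```text
time: 3.15
tool_pos: [0.3838, 0.1662, 0.039]
tool_rot: [0.535, 0.457, 0.539, -0.463]
contact_force: [-1.0, -0.1, -0.4]
gripper_width: 0.702
```

```bash
python3 - <<'E'
from h import *
from scipy.spatial.transform import Rotation as R
s=state();q=s["tool_rot"];M=R.from_quat(np.roll(q,-1)).as_matrix();print("jaw angle",np.degrees(np.arctan2(M[1,2],M[0,2])))
print(s["time"],s["tool_pos"],s["gripper_width"],s["contact_force"])
i=cams.camera_info("wrist");p,d=cams.grab_frame("wrist");cv2.imwrite("pics/w2.png",p[:,:,::-1]);np.save("pics/w2.npy",cloud("wrist",d,i))
p,d=cams.grab_frame("side");cv2.imwrite("pics/s2.png",p[:,:,::-1])
E
```

```text
jaw angle -81.16833348098902
3.15 [0.38383499 0.16621736 0.0390043 ] 0.7021436283805882 [-0.96130584 -0.09731098 -0.44918419]
```

View pics/w2.png

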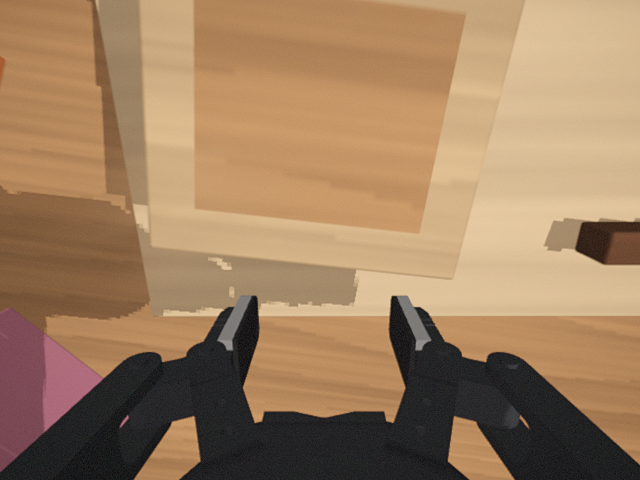

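View pics/s2.png

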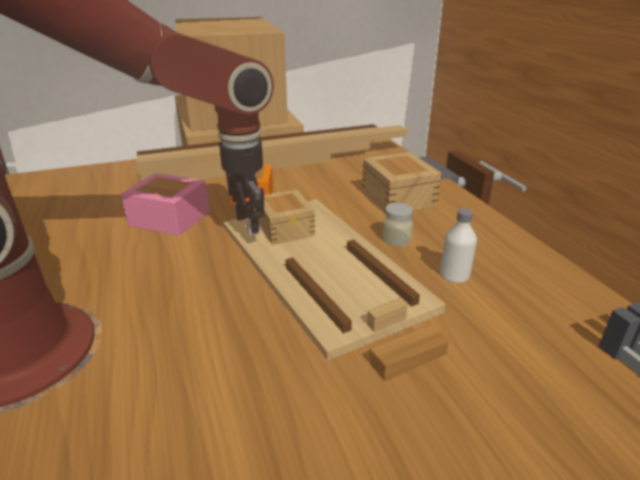

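>>> play_rows:
  motion:
    - [-0.4, [0.006, 0.001, 0], 0]
    - [-0.4, [0.012, 0.002, 0], 0]
    - [-0.4, [0.017, 0.0027, 0], 0]
    - [-0.4, [0.021, 0.0033, 0], 0]
    - [-0.4, [0.025, 0.0039, 0], 0]

```text
time: 3.75
tool_pos: [0.413, 0.1719, 0.0447]
tool_rot: [0.537, 0.459, 0.538, -0.46]
contact_force: [-5.2, -2.5, 3.3]
gripper_width: 0.701
```

```bash
cat > look.py <<'E'
import sys
from h import *
f=sys.argv[1]
from scipy.spatial.transform import Rotation as R
s=state();q=s["tool_rot"];M=R.from_quat(np.roll(q,-1)).as_matrix();print("jaw angle",np.degrees(np.arctan2(M[1,2],M[0,2])))
def b(X,O=(497.2,35.9),h=np.radians(-81.15)):
    d=np.array(X)[:2]-O;return d@[np.cos(h),np.sin(h)],d@[-np.sin(h),np.cos(h)]
print(s["time"],s["tool_pos"].round(4),"board",np.round(b(s["tool_pos"]*1000),1),s["contact_force"].round(1))
i=cams.camera_info("wrist");p,d=cams.grab_frame("wrist");cv2.imwrite(f"pics/{f}.png",p[:,:,::-1]);np.save(f"pics/{f}.npy",cloud("wrist",d,i))
W=np.load(f"pics/{f}.npy")*1000;k,lab,st,ce=cv2.connectedComponentsWithStats((abs(W[...,2]-78)<6).astype(np.uint8))
for j in range(1,k):
    if st[j,4]>800:
        r=cv2.minAreaRect(W[lab==j][:,:2].astype(np.float32))
        Q=W[lab==j]
        print("w z78",st[j],"z",np.median(Q[:,2]).round(1),"ctr board",np.round(b(r[0]),1),np.round(r[1],1),"yaw rel",round(r[2]-8.85,2))
for n in sys.argv[2:]:
    p,d=cams.grab_frame(n);cv2.imwrite(f"pics/{n}_{f}.png",p[:,:,::-1]);W=cloud(n,d)*1000
    k,lab,st,ce=cv2.connectedComponentsWithStats((abs(W[...,2]-78)<6).astype(np.uint8))
    for j in range(1,k):
        if st[j,4]>600:
            r=cv2.minAreaRect(W[lab==j][:,:2].astype(np.float32));print(n,st[j],"ctr board",np.round(b(r[0]),1),np.round(r[1],1),"yaw rel",round(r[2]-8.85,2))
E
python3 look.py w3 scene
```

```text
jaw angle -81.08017508279903
3.75 [0.413  0.1719 0.0447] board [-147.4  -62.2] [-5.2 -2.5  3.3]
w z78 [  151    35   346   352 86601] z 77.4 ctr board [-150.2  -17.6] [115.8 100.6] yaw rel -2.31
scene [ 453  180   82   58 2707] ctr board [-344.1 -196. ] [119.6 132.3] yaw rel 40.47
scene [ 343  219   63   57 2015] ctr board [-150.3  -10.2] [110.5 100.3] yaw rel -2.49
scene [ 280  370  105   75 1163] ctr board [-179.1  314.8] [103.5 142.4] yaw rel -8.21
```

View pics/w3.png

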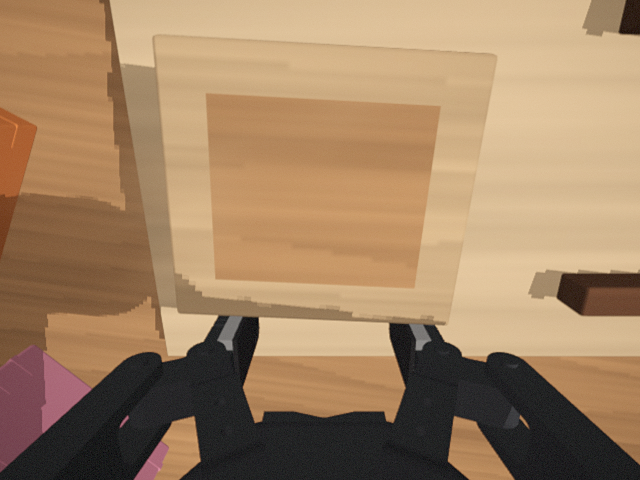

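>>> play_rows:
  motion:
    - [-0.4, [0.002, 0.0003, 0], 0]
    - [-0.4, [0.004, 0.0006, 0], 0]
    - [-0.4, [0.006, 0.0009, 0], 0]
    - [-0.4, [0.008, 0.0012, 0], 0]
    - [-0.4, [0.008, 0.0012, 0], 0]

```text
time: 4.35
tool_pos: [0.4209, 0.1735, 0.0443]
tool_rot: [0.537, 0.459, 0.538, -0.46]
contact_force: [-2.8, -1.3, 2.1]
gripper_width: 0.702
```

```bash
python3 look.py w4
```

```text
jaw angle -81.06056998813386
4.35 [0.4209 0.1735 0.0443] board [-147.7  -54.3] [-2.8 -1.3  2.1]
w z78 [  139    51   345   336 85813] z 77.4 ctr board [-152.1   -9.9] [112.4 100.6] yaw rel -0.14
```

View pics/w4.png

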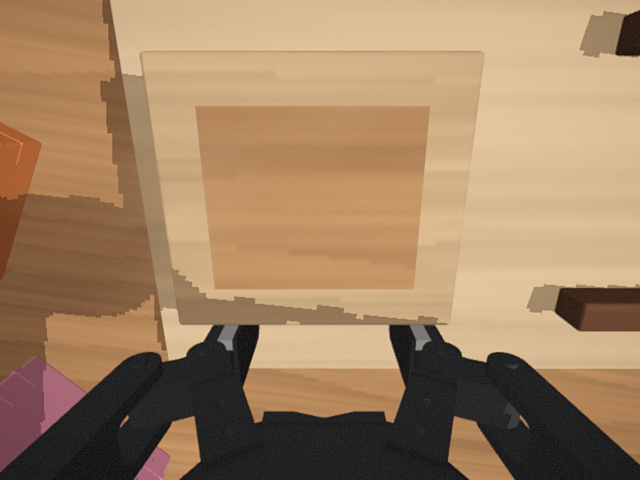

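>>> play_rows:
  motion:
    - [-0.4, [-0.012, -0.002, 0], 0]
    - [-0.4, [-0.025, -0.004, 0.005], 0]
    - [-0.4, [-0.025, -0.004, 0.045], 0]
    - [-0.4, [-0.025, -0.004, 0.09], 0.1]
    - [-0.4, [-0.025, 0.0, 0.1], 0.25]

```text
time: 4.9
tool_pos: [0.4, 0.1745, 0.1507]
tool_rot: [0.594, 0.391, 0.588, -0.384]
contact_force: [0.2, 0.1, -0.5]
gripper_width: 0.703
```

>>> play_rows:
  motion:
    - [-0.4, [0.01, 0.02, 0], 0.14]
    - [-0.4, [0.02, 0.04, 0.0], 0.28]
    - [-0.4, [0.035, 0.06, 0], 0.42]
    - [-0.4, [0.05, 0.075, 0], 0.56]
    - [-0.4, [0.066, 0.087, 0], 0.7]

```text
time: 5.4
tool_pos: [0.4633, 0.262, 0.1447]
tool_rot: [0.689, 0.161, 0.688, -0.16]
contact_force: [-0.1, 0.0, 1.0]
gripper_width: 0.699
```

>>> play_rows:
  motion:
    - [-0.4, [0, 0, 0], 0.14]
    - [-0.4, [0, 0, 0.0], 0.28]
    - [-0.4, [0, 0, 0], 0.42]
    - [-0.4, [0, 0, 0], 0.56]
    - [-0.4, [0, 0, 0], 0.62]

```text
time: 5.9
tool_pos: [0.4629, 0.261, 0.1446]
tool_rot: [0.706, -0.056, 0.704, 0.057]
contact_force: [-1.1, 0.2, -0.3]
gripper_width: 0.7
```

```bash
python3 look.py w5 side scene; python3 -c "
from h import *
print(state()['joint_pos'])"
```

```text
jaw angle 9.11229104807933
5.9 [0.4629 0.261  0.1446] board [-227.7    0.7] [-1.1  0.2 -0.3]
w z78 [    0     0   129   212 16651] z 76.2 ctr board [-321.4 -178.4] [116.1  70.6] yaw rel 40.86
w z78 [  259   291   131   121 14718] z 77.6 ctr board [-152.1    1.2] [ 90.1 101.1] yaw rel 0.18
side [285  38 355  60 981] ctr board [-1173.5  1409.5] [ 746.6 1594.4] yaw rel 25.96
side [363 155  78  31 740] ctr board [-179.1  299.9] [130.2 144.6] yaw rel -8.69
side [ 121  173   84   32 1522] ctr board [-343.4 -198.2] [117.9 131.8] yaw rel 40.75
side [ 258  187   62   32 1137] ctr board [-150.8    1.5] [ 92.  103.9] yaw rel 0.6
scene [ 453  180   82   57 2711] ctr board [-343.4 -196.3] [118.9 131.8] yaw rel 41.34
scene [ 343  226   63   52 1993] ctr board [-151.8    2.3] [ 96.1 100.2] yaw rel 0.39
scene [ 280  366  108   79 1315] ctr board [-180.8  302.9] [127.8 141.8] yaw rel -8.26
[ 3.73010708e-01 -1.04015532e-01  1.91494876e+00  2.93165659e-04
  1.32881967e+00  2.19077676e-01]
```

>>> play_rows:
  motion:
    - [-0.4, [0, 0, -0.04], -0.004]
    - [-0.4, [0, 0, -0.08], -0.004]
    - [-0.4, [0, 0, -0.1], -0.004]
    - [-0.4, [0.0015, -0.01, -0.1], -0.004]
    - [-0.4, [0.0015, -0.01, -0.1], -0.004]

```text
time: 6.55
tool_pos: [0.4641, 0.2497, 0.0447]
tool_rot: [0.705, -0.053, 0.705, 0.053]
contact_force: [0.1, -0.2, 0.3]
gripper_width: 0.699
```

>>> play_rows:
  motion:
    - [-0.4, [0.0012, -0.008, 0], 0]
    - [-0.4, [0.0023, -0.015, 0], 0]
    - [-0.4, [0.0034, -0.022, 0], 0]
    - [-0.4, [0.0045, -0.029, 0], 0]
    - [-0.4, [0.0056, -0.036, 0], 0]

```text
time: 7.05
tool_pos: [0.4708, 0.2151, 0.0464]
tool_rot: [0.706, -0.052, 0.704, 0.054]
contact_force: [-1.6, 5.7, 3.7]
gripper_width: 0.701
```

```bash
python3 look.py w6 side scene | grep -v -e 3[0-9][0-9]\\.
```

```text
jaw angle 8.623633328202242
7.05 [0.4708 0.2151 0.0464] board [-181.1    1.5] [-1.6  5.7  3.7]
w z78 [ 203  315  242  108 9524] z 77.3 ctr board [-169.6    0.7] [87.4 47.9] yaw rel -0.18
side [297  38 343  60 956] ctr board [-1148.   1432.4] [ 710.7 1556.9] yaw rel 23.78
side [ 261  188   67   38 1307] ctr board [-128.4    1.3] [ 91.2 122.9] yaw rel -0.64
scene [ 328  221   53   51 1714] ctr board [-119.3    3.6] [ 94.5 100.4] yaw rel -0.12
```

View pics/side_w6.png

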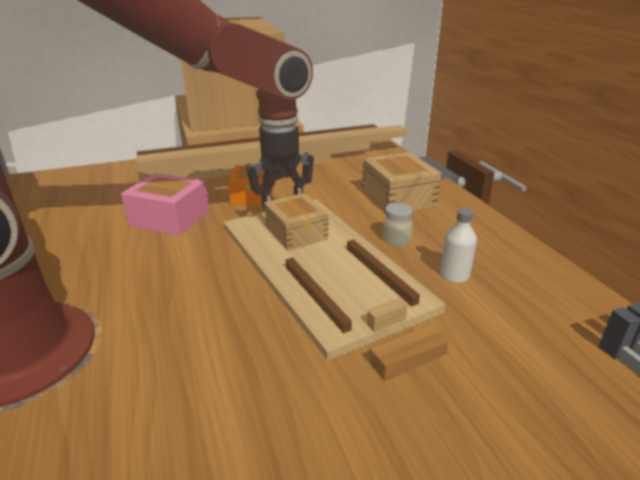

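>>> play_rows:
  motion:
    - [-0.4, [0.0007, -0.007, 0], 0]
    - [-0.4, [0.0014, -0.014, 0], 0.001]
    - [-0.4, [0.0021, -0.021, 0], 0.002]
    - [-0.4, [0.0028, -0.028, 0], 0.003]
    - [-0.4, [0.0035, -0.035, 0], 0.003]

```text
time: 7.7
tool_pos: [0.4734, 0.1802, 0.0453]
tool_rot: [0.706, -0.054, 0.704, 0.055]
contact_force: [-1.6, 4.8, 3.0]
gripper_width: 0.702
```

```bash
python3 look.py w7 side scene | grep -v -e 3[0-9][0-9]\\.
```

```text
jaw angle 8.826478909278094
7.7 [0.4734 0.1802 0.0453] board [-146.3   -1.3] [-1.6  4.8  3. ]
w z78 [ 203  317  242  106 9289] z 77.3 ctr board [-135.3   -2.1] [87.2 46.6] yaw rel -0.02
side [294  38 346  60 965] ctr board [-1155.8  1432.2] [ 727.5 1568.5] yaw rel 24.0
side [ 266  194   71   40 1410] ctr board [-94.6  -0.4] [ 91.4 125.4] yaw rel 0.25
scene [ 311  215   53   50 1652] ctr board [-84.    1.2] [ 93.8 101. ] yaw rel 0.25
```

View pics/scene_w7.png

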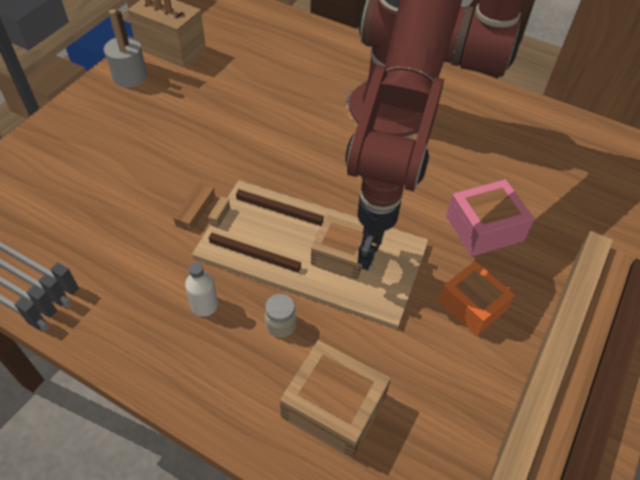

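Centred (y about 0) and square, with the front 14 mm short of the mouth. Continuing straight.

>>> play_rows:
  motion:
    - [-0.4, [0.0011, -0.007, 0], 0]
    - [-0.4, [0.0022, -0.014, 0], 0]
    - [-0.4, [0.0033, -0.021, 0], 0]
    - [-0.4, [0.0044, -0.028, 0], 0]
    - [-0.4, [0.0055, -0.035, 0], 0]

```text
time: 8.35
tool_pos: [0.4781, 0.1451, 0.0445]
tool_rot: [0.705, -0.054, 0.705, 0.055]
contact_force: [-0.5, 5.5, 2.6]
gripper_width: 0.698
```

```bash
python3 look.py w8 side scene | grep -v -e 3[0-9][0-9]\\.
```

```text
jaw angle 8.834252781083435
8.35 [0.4781 0.1451 0.0445] board [-110.8   -2.1] [-0.5  5.5  2.6]
w z78 [ 203  317  242  106 9055] z 77.3 ctr board [-100.3   -2.5] [87.5 45.9] yaw rel -0.03
side [291  39 349  59 953] ctr board [-1152.6  1423.6] [ 730.6 1568.9] yaw rel 24.18
side [ 274  201   73   42 1537] ctr board [-58.2  -0.5] [ 91.7 123.4] yaw rel 0.31
scene [ 295  210   51   50 1580] ctr board [-48.4   0.1] [96. 98.] yaw rel 0.69
```

>>> play_rows:
  motion:
    - [-0.4, [0.0013, -0.007, 0], 0]
    - [-0.4, [0.0026, -0.014, 0], 0]
    - [-0.4, [0.0039, -0.021, 0], 0]
    - [-0.4, [0.0052, -0.028, 0], 0]
    - [-0.4, [0.0065, -0.035, 0], 0]

```text
time: 9.0
tool_pos: [0.4845, 0.1087, 0.0439]
tool_rot: [0.705, -0.054, 0.705, 0.054]
contact_force: [-0.8, 3.1, -0.6]
gripper_width: 0.702
```

```bash
python3 look.py w9 side scene | grep -v -e 3[0-9][0-9]\\.;python3 -c "
import cv2
s=cv2.imread('pics/scene_w9.png');cv2.imwrite('pics/c9.png',cv2.resize(s[180:330,180:440],None,fx=3,fy=3,interpolation=2))
s=cv2.imread('pics/side_w9.png');cv2.imwrite('pics/d9.png',cv2.resize(s[180:350,220:450],None,fx=3.3,fy=3.3,interpolation=2))"
```

```text
jaw angle 8.811484973022361
9.0 [0.4845 0.1087 0.0439] board [-73.9  -1.4] [-0.8  3.1 -0.6]
w z78 [ 203  318  242  105 8911] z 77.3 ctr board [-64.1  -2. ] [87.4 44.6] yaw rel 0.02
side [292  38 348  60 967] ctr board [-1159.4  1427.4] [ 731.1 1571.8] yaw rel 24.55
side [ 282  208   76   45 1669] ctr board [-22.7   0.3] [ 91.2 126.2] yaw rel 0.59
scene [ 277  205   50   50 1524] ctr board [-11.5   2.1] [95.  99.9] yaw rel 1.42
```

View pics/c9.png

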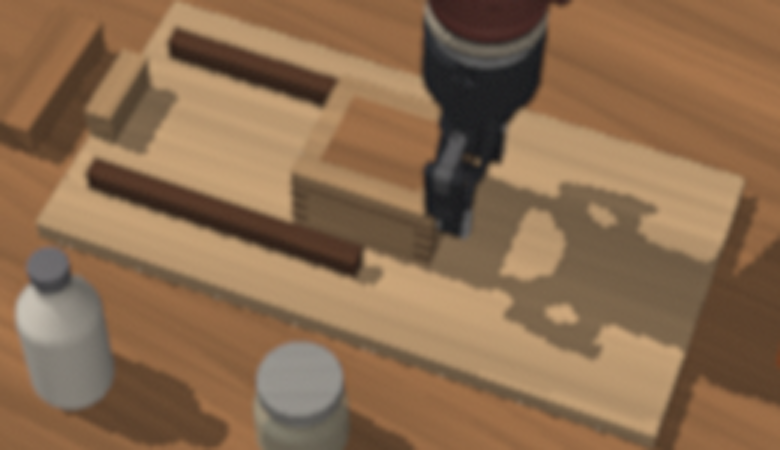

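View pics/d9.png

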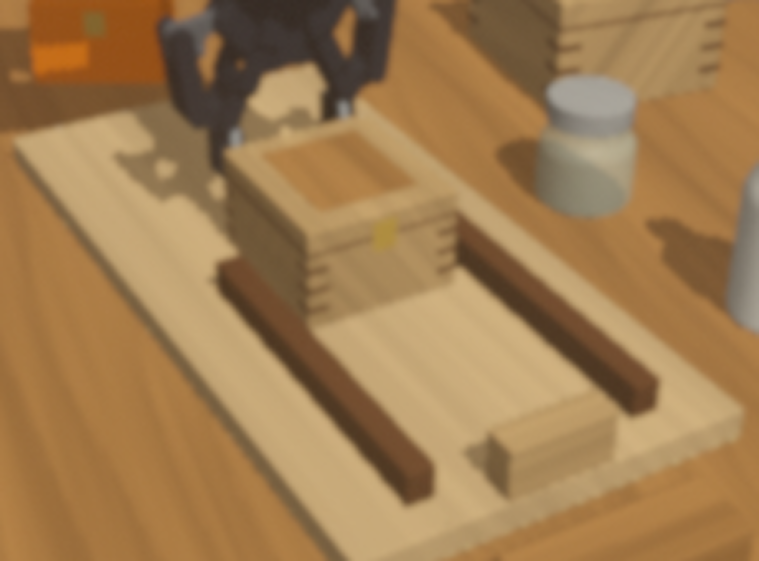

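The box is inside the mouth, clear of both rails and square to the fingers. Continuing.

>>> play_rows:
  motion:
    - [-0.4, [0.001, -0.007, 0], 0]
    - [-0.4, [0.002, -0.014, 0], 0]
    - [-0.4, [0.003, -0.021, 0], 0]
    - [-0.4, [0.0041, -0.028, 0], 0]
    - [-0.4, [0.0052, -0.035, 0], 0]

```text
time: 9.65
tool_pos: [0.49, 0.0739, 0.0443]
tool_rot: [0.705, -0.054, 0.705, 0.054]
contact_force: [-0.8, 3.2, -0.7]
gripper_width: 0.7
```

```bash
python3 look.py w10 side scene | grep -v -e 3[0-9][0-9]\\.
```

```text
jaw angle 8.819080291613483
9.65 [0.49   0.0739 0.0443] board [-38.6  -1.3] [-0.8  3.2 -0.7]
w z78 [ 203  318  242  105 9041] z 77.3 ctr board [-28.3  -1.9] [87.4 45.6] yaw rel 0.1
side [296  39 344  59 962] ctr board [-1149.6  1430.5] [ 709.4 1561.3] yaw rel 23.71
side [ 291  216   78   47 1822] ctr board [14.7  0.5] [ 91.9 122.1] yaw rel 0.0
scene [ 261  200   48   49 1460] ctr board [23.  2.] [ 94.9 100.8] yaw rel -0.12
```

>>> play_rows:
  motion:
    - [-0.4, [0.001, -0.007, 0], 0]
    - [-0.4, [0.002, -0.014, 0], 0]
    - [-0.4, [0.003, -0.021, 0], 0]
    - [-0.4, [0.004, -0.028, 0], 0]
    - [-0.4, [0.005, -0.035, 0], 0]

```text
time: 10.3
tool_pos: [0.495, 0.0389, 0.0444]
tool_rot: [0.705, -0.054, 0.705, 0.054]
contact_force: [-0.1, 4.7, 0.7]
gripper_width: 0.7
```

```bash
python3 look.py w11 side scene | grep -v -e 3[0-9][0-9]\\.
```

```text
jaw angle 8.817066926262216
10.3 [0.495  0.0389 0.0444] board [-3.3 -1.7] [-0.1  4.7  0.7]
w z78 [ 203  318  242  105 9064] z 77.3 ctr board [ 7.5 -2.4] [87.6 46.5] yaw rel -0.15
side [301  38 339  60 941] ctr board [-1138.5  1440.6] [ 697.8 1546.8] yaw rel 22.65
side [363 155  78  31 687] ctr board [-179.5  299.9] [128.1 145.1] yaw rel -8.47
side [ 300  224   81   51 1995] ctr board [48.4 -0.8] [ 91.5 123.6] yaw rel 0.64
scene [ 245  195   47   48 1387] ctr board [58.   1.9] [ 94.8 100.7] yaw rel -1.12
```

>>> play_rows:
  motion:
    - [-0.4, [0.0011, -0.007, 0], 0]
    - [-0.4, [0.0022, -0.014, 0], 0]
    - [-0.4, [0.0033, -0.021, 0], 0]
    - [-0.4, [0.0044, -0.028, 0], 0]
    - [-0.4, [0.0055, -0.035, 0], 0]

```text
time: 10.95
tool_pos: [0.5004, 0.0039, 0.0442]
tool_rot: [0.705, -0.054, 0.705, 0.054]
contact_force: [-0.8, 4.2, 1.7]
gripper_width: 0.701
```

```bash
python3 look.py w12 side scene | grep -v -e 3[0-9][0-9]\\.;python3 -c "
import cv2
s=cv2.imread('pics/side_w12.png');cv2.imwrite('pics/d12.png',cv2.resize(s[180:350,220:450],None,fx=3.3,fy=3.3,interpolation=2))"
```

```text
jaw angle 8.817279617105052
10.95 [0.5004 0.0039 0.0442] board [32.1 -1.7] [-0.8  4.2  1.7]
w z78 [ 203  318  242  105 9009] z 77.3 ctr board [42.6 -2.4] [87.2 46. ] yaw rel -0.33
side [304  39 336  59 937] ctr board [-1128.3  1446.9] [ 685.6 1528.7] yaw rel 22.18
side [ 309  232   85   54 2194] ctr board [84.1  0.1] [ 92.3 124.6] yaw rel 0.55
scene [ 229  190   46   48 1326] ctr board [93.9  2.8] [ 94.9 101.1] yaw rel -0.41
```

View pics/d12.png

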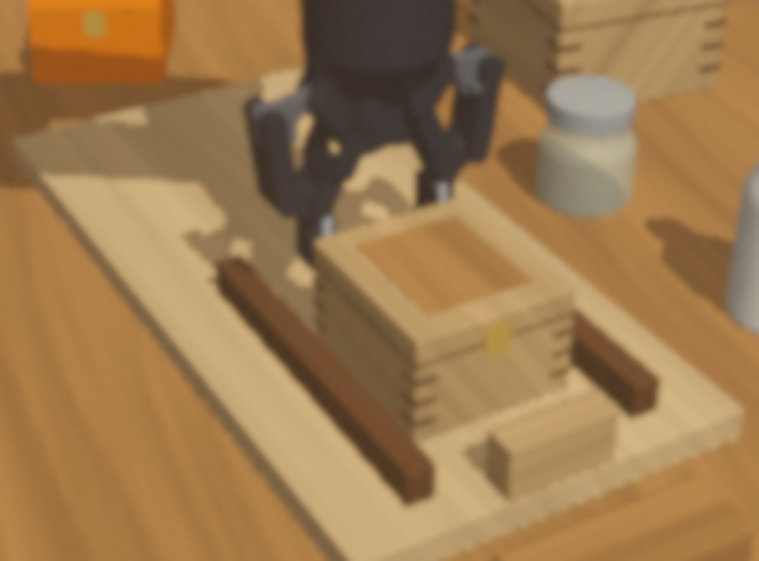

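>>> play_rows:
  motion:
    - [-0.4, [0.001, -0.007, 0], 0]
    - [-0.4, [0.002, -0.014, 0], 0]
    - [-0.4, [0.003, -0.021, 0], 0]
    - [-0.4, [0.0038, -0.026, 0], 0]
    - [-0.4, [0.0045, -0.03, 0], 0]

```text
time: 11.6
tool_pos: [0.5049, -0.026, 0.0443]
tool_rot: [0.705, -0.054, 0.705, 0.054]
contact_force: [-0.9, 4.7, 1.3]
gripper_width: 0.7
```

>>> play_rows:
  motion:
    - [-0.4, [0.0002, -0.001, 0], 0]
    - [-0.4, [0.0004, -0.002, 0], 0]
    - [-0.4, [0.0005, -0.003, 0], 0]
    - [-0.4, [0.0006, -0.004, 0], 0]
    - [-0.4, [0.0006, -0.004, 0], 0]

```text
time: 12.1
tool_pos: [0.5055, -0.0296, 0.0443]
tool_rot: [0.705, -0.055, 0.705, 0.054]
contact_force: [0.1, 2.9, 0.4]
gripper_width: 0.701
```

```bash
python3 look.py w13 side scene | grep -v -e 3[0-9][0-9]\\.;python3 -c "
import cv2
s=cv2.imread('pics/side_w13.png');cv2.imwrite('pics/d13.png',cv2.resize(s[180:350,220:450],None,fx=3.3,fy=3.3,interpolation=2))"
```

```text
jaw angle 8.838959199785767
12.1 [ 0.5055 -0.0296  0.0443] board [66.  -1.8] [0.1 2.9 0.4]
w z78 [ 203  318  242  105 9018] z 77.3 ctr board [76.3 -2.2] [87.4 45.7] yaw rel 0.33
side [309  39 331  59 908] ctr board [-1120.6  1455.5] [ 672.7 1518.7] yaw rel 21.33
side [ 318  242   89   57 2412] ctr board [115.8  -0.9] [ 91.5 125.1] yaw rel 0.12
scene [ 214  186   46   47 1274] ctr board [126.5   1.1] [ 94.6 100.6] yaw rel 0.36
```

View pics/d13.png

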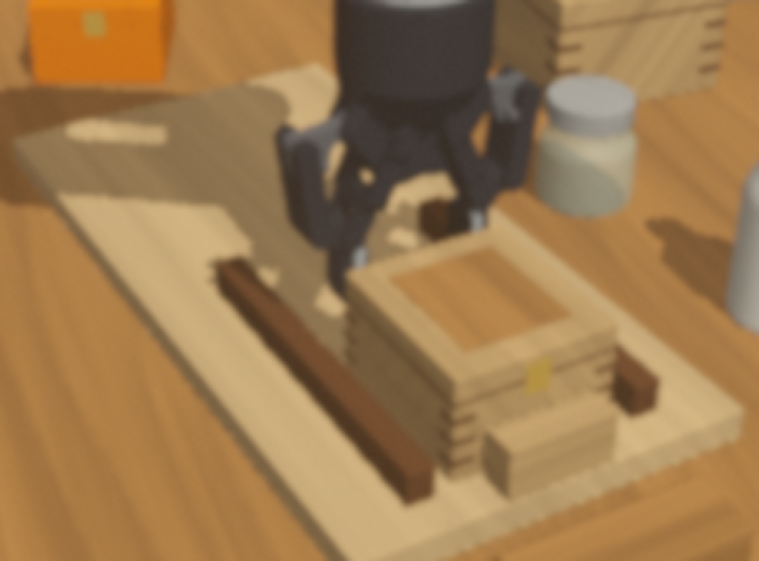

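Still about 3 mm short and no stop contact yet, so I'll creep on and watch the force.

>>> play_rows:
  motion:
    - [-0.4, [0.0001, -0.001, 0], 0]
    - [-0.4, [0.0003, -0.002, 0], 0]
    - [-0.4, [0.0003, -0.002, 0], 0]

```text
time: 12.55
tool_pos: [0.5058, -0.0317, 0.0443]
tool_rot: [0.705, -0.054, 0.705, 0.054]
contact_force: [-0.2, 3.3, -0.5]
gripper_width: 0.7
```

>>> play_rows:
  motion:
    - [-0.4, [0.0001, -0.0007, 0], 0]
    - [-0.4, [0.0002, -0.0014, 0], 0]
    - [-0.4, [0.0002, -0.0014, 0], 0]

```text
time: 12.85
tool_pos: [0.506, -0.033, 0.0443]
tool_rot: [0.705, -0.054, 0.705, 0.054]
contact_force: [0.1, 2.6, -0.2]
gripper_width: 0.7
```

>>> play_rows:
  motion:
    - [-0.4, [0.0002, -0.001, 0], 0]
    - [-0.4, [0.0002, -0.001, 0], 0]

```text
time: 13.05
tool_pos: [0.506, -0.033, 0.0443]
tool_rot: [0.705, -0.054, 0.705, 0.055]
contact_force: [-1.8, 7.2, 1.6]
gripper_width: 0.697
```

```bash
python3 look.py w14 side scene | grep -v -e 3[0-9][0-9]\\.;python3 -c "
import cv2
s=cv2.imread('pics/side_w14.png');cv2.imwrite('pics/d14.png',cv2.resize(s[230:350,300:450],None,fx=5,fy=5,interpolation=2))"
```

```text
jaw angle 8.812556362390703
13.05 [ 0.506  -0.033   0.0443] board [69.4 -1.9] [-1.8  7.2  1.6]
w z78 [ 203  317  242  106 9053] z 77.3 ctr board [79.9 -2.5] [87.4 45.6] yaw rel -0.0
side [310  39 330  59 915] ctr board [-1118.1  1451.4] [ 667.6 1516.8] yaw rel 21.34
side [ 319  242   89   57 2425] ctr board [119.9  -0.4] [ 91.5 125.1] yaw rel 0.33
scene [ 212  185   46   47 1251] ctr board [130.6   1.7] [94.3 98.8] yaw rel 1.1
```

View pics/d14.png

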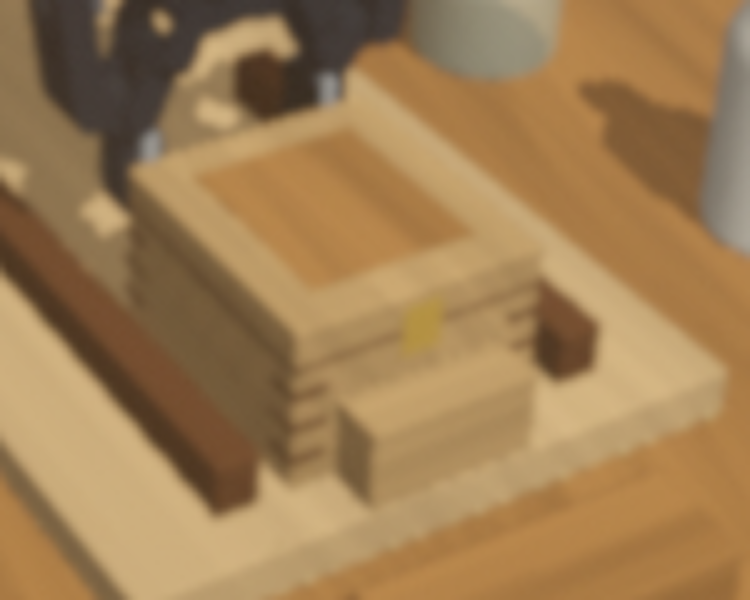

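The force rose to 7 N and the motion stopped at x of about 130, so the box is against the stop. Backing off straight along the lane, then lifting.

>>> play_rows:
  motion:
    - [-0.4, [-0.0008, 0.005, 0], 0]
    - [-0.4, [-0.003, 0.02, 0], 0]
    - [-0.4, [-0.006, 0.04, 0], 0]
    - [-0.4, [-0.006, 0.04, 0.04], 0]
    - [-0.4, [-0.006, 0.04, 0.085], 0]

```text
time: 13.7
tool_pos: [0.4981, 0.0071, 0.1279]
tool_rot: [0.703, -0.055, 0.707, 0.055]
contact_force: [1.5, 0.1, -0.2]
gripper_width: 0.702
```

>>> play_rows:
  motion:
    - [-0.4, [-0.007, 0.045, 0.04], 0]
    - [-0.4, [-0.014, 0.09, 0.05], 0]
    - [-0.4, [-0.014, 0.09, 0.05], 0]

```text
time: 14.0
tool_pos: [0.4872, 0.0998, 0.1831]
tool_rot: [0.707, -0.056, 0.702, 0.056]
contact_force: [0.1, -0.5, 0.2]
gripper_width: 0.704
```

```bash
python3 look.py w15 side scene | grep -v -e 3[0-9][0-9]\\.;python3 -c "
import cv2
s=cv2.imread('pics/scene_w15.png');cv2.imwrite('pics/c15.png',cv2.resize(s[170:320,180:440],None,fx=3,fy=3,interpolation=2))"
```

```text
jaw angle 9.086490177949498
14.0 [0.4872 0.0998 0.1831] board [-64.7  -0. ] [ 0.1 -0.5  0.2]
w z78 [ 273  390   99   28 2152] z 77.4 ctr board [91.6 -0.6] [89.8 25.6] yaw rel 0.27
side [326  39 314  59 875] ctr board [-1086.7  1472.8] [ 602.4 1480. ] yaw rel 18.0
side [363 152  78  34 741] ctr board [-177.3  299.9] [143.2 129.8] yaw rel 80.48
side [ 325  249   83   50 2300] ctr board [130.6  -0.2] [ 91.4 102.6] yaw rel 0.09
scene [ 212  185   63   48 1745] ctr board [129.7   1.4] [ 95.4 102.2] yaw rel 0.27
```

View pics/c15.png

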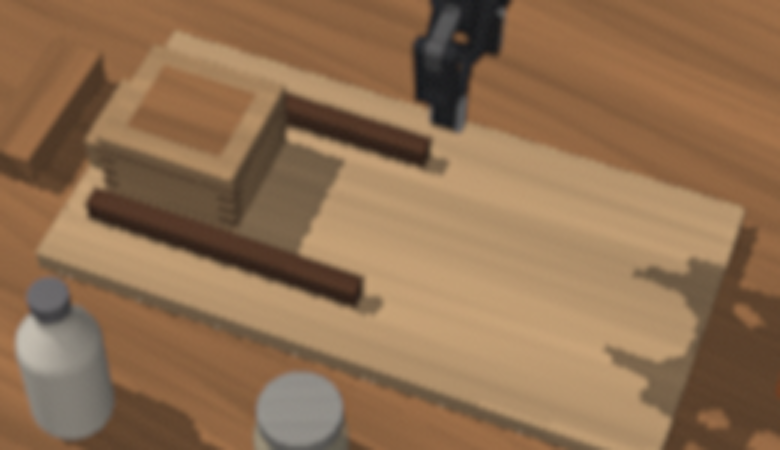

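The box reads x≈130 mm, y≈0 and yaw within 0.3°. The robot is clear and nothing else has moved. Handing in.

```bash
python3 -c "
from plant import workorder
print(workorder.job_done())"
```

```text
the job is handed in; nothing more can be done
None
```

The box is down the lane and against the stop block. I handed the job in at about 14 s of the 61 s allowed, and no verdict is reported.

**What I did:** I squared and centred the small light-wood box with a two-finger push from the robot side. Then I pushed it from behind, straight down the lane. Near the end the push force rose from about 3 N to 7 N and the fingers stopped advancing, which I took as contact with the stop. I then backed off and lifted clear.

**Final position:** the side camera put the box at x = 130.6 mm, y = -0.2 mm, yaw 0.1°. The scene camera gave x = 129.7 mm, y = 1.4 mm, yaw 0.3°. The wrist camera saw only part of the box and gave y = -0.6 mm, yaw 0.3°. The box-top height read 77.4 mm, which fits a box lying flat.

**Disagreements:** the cameras differ by 1–2 mm, which matches the calibration. Partly hidden views during the push gave the odd yaw reading up to 1.4° off. All of this is within tolerance.

**Rails and other objects:** the pictures checked on the way showed a gap to both rails, and the pushing force stayed around 3–6 N until the stop. I saw no change in the bottle, jar or offcut in the pictures, but I did not measure their positions again.

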